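Swing the disc sander's table level and lock it with the index pin

ROBOT

A 7-joint arm with a two-finger parallel gripper is mounted at the origin on the work surface. World frame = base frame: x ahead of the robot, y to its left, z up, the work surface at z = 0. Lengths are in m, angles in rad, forces in N, time in s.
With the tool pointing down it reaches from about 0.4 to 0.9 m from the base axis. Payload 5.6 kg.
Tool frame: the origin (TCP) lies midway between the tips of the shut fingers; the grasp point (between the pads) lies 19 mm behind it; z points along the fingers, y is the line along which they close (so a half turn about z gives the same grasp; the last joint's range is limited). The gripper opens to 92 mm and grips with 3 to 60 N. Pads are 20 mm wide; open, the fingers measure 128 mm over their backs; the gripper's body (75 mm by 189 mm) begins 69 mm behind the grasp point.
Start: joints at [1.073, 0.468, -0.012, 1.603, 0.006, 1.071, -0.056], TCP at [0.285, -0.584, 0.215] pointing down, gripper open.
Joint ranges: [-2.53, 2.53], [-0.31, 2.02], [-1.57, 1.55], [0.28, 2.44], [-1.29, 4.43], [0.15, 1.84], [-2.92, 2.92]. Speed limits (rad/s): [2.57, 2.57, 3.14, 3.14, 3.14, 3.14, 3.14].

INTERFACE

Orientations are given as a 3x3 rotation matrix whose columns are the frame's x, y, z axes.
In Python, from station import env, effector, solver, viewer, workorder, search_frame, tip_of gives the robot as it stands. Calls block until the motion is done:
- env.reach(position, orientation): joint-space move of the TCP to a pose.
- env.movel(position, frame=None, rate=0.15): straight line of the TCP; frame=None keeps the orientation; rate is the mean speed in m/s.
- env.goto_joints(angles): joint-space move.
- effector.release() and effector.grasp(squeeze=None): open the fingers fully, or close them until they stop; squeeze is the grip in N (None keeps the last).
- env.pause(seconds).
- solver.inverse_kinematics(position, orientation): joint angles nearest the present ones, or None.
- env.sense(): the state.
- viewer.read_camera(name): name is "scene" or "top" or "wrist"; returns (picture, depth): 480x640x3 uint8, red, green, blue; 480x640 float32, m along the optical axis (not along the pixel's ray), 0 where there is no reading.
- viewer.camera_info(name): a dict with "intrinsics" (3x3 intrinsics, pixels), "eye" and "rotation" of the camera in the world; the wrist camera has in their place "T_tool_cam" (4x4, takes a point from camera to tool coordinates, whose origin is the TCP and whose axes are the flange's). Camera axes: x right, y up, looking along -z (the intrinsics and any distortion apply to the point x, -y, -z); pixel columns grow to the right and rows downward; lengths in m; the calibration is good to about 2 mm. A picture is of the moment at which its call begins: read the wrist's pose just before it. camera_info takes no time and is no camera call.
A pose or a line that the arm cannot do raises env.PlanningError and nothing moves.
- workorder.finish_job(): hands the job in; it is judged then, once.
Trained networks look in the newest picture that a camera, given by its name, has taken for a name from the list of things; names that differ only in an ending like _2 or _b are one class to them, and where a whole thing is asked for, a point or a joint stands for the part that bears it (a point fixed in the world has none). Each returns a list of dicts, best first, with "score" (0 to 1); they miss things now and then, are a little off and sometimes report something else, mostly with a low value. They report only what shows in the picture. A call takes as long as a camera call.
- search_frame(camera, name): "at" ([x, y, z] in m, in world coordinates, good to about 4 mm: the middle of the surface that is visible of it).
- tip_of(camera, name): "at" ([x, y, z] in m, in world coordinates, good to about 4 mm: a listed point, or the origin of a listed thing).
The state is a dict: "t": time; "joint_positions": joint angles; "joint_velocities": joint speeds; "tau": joint torques, N m; "ee_pos": TCP position; "tcp_rot": TCP orientation; "wrist_force": force on the tool from outside, world axes, zero at the start; "moment": the same for the moment, N m; "gripper_width": finger opening in m; "grasp_force": force on a finger pad.
Only numpy, scipy, OpenCV 4.12 (cv2) and the standard library are available. Lean on these libraries where they do the work, as an engineer would, in place of code of your own. Each camera call takes 0.05 s, during which the arm holds its last target. There are 200 camera calls.

TASK

The tilting table of the home-made disc sander has been left hanging steeply, with its spring index pin only riding on the stop plate between two holes. Lift the cam lever to draw the pin, swing the table by its handle up to about level, put the lever back down, and work the table through level until the pin drops fully home in the level hole and the table is locked there. Leave the other things on the bench where they are.

Things in the scene. Friction and masses are not known exactly. Their poses are not given: they have to be found in the camera images.
- sander: disc sander, fixed to the bench on a 260 x 380 x 18 mm plywood base: motor crate (200 wide, 298 high, front at y = +155 mm), on its shaft an upright 180 mm disc, and before the disc a tilting plywood table 200 wide x 136 deep x 12 mm. Origin: on the bench under the table's middle; z up; -y from the disc out over the table to the handle's side; +x along the trunnion axis to the lever's side.
- trunnion (a point): middle of the table's trunnion axis: parallel to the sander's x, through its (0, +80, 200) mm, in the plane of the table's top, 3 mm before the disc. Steel uprights carry it at x = +-118 to 126 mm, up to z = 212 mm.
- stops (a point): on the trunnion axis at the stop plate: a 7 mm steel quadrant that hangs under the table on the lever's side (sander x 105 to 112 mm) and swings with it. Three 9 mm holes at 85 mm radius, for tilts 0 (level), 0.39 and 0.79 rad. Drilled by hand: the true tilts may be up to 0.055 rad more or less, all three by the same amount, so a hole has to be felt for.
- tilt_table (a joint): tilt of the table about the trunnion axis, rad: 0 = level, positive = handle side down; travel -0.12 to 0.80. The friction of the trunnions holds it where it is left (about 4 to 6 N up at the handle to raise it).
- handle_grip (a point): middle of the turned wooden table handle: a rod 22 to 24 mm thick and 70 mm long that sticks straight out from the table's front edge (in line with the table, along its -y); this point is 190 mm from the trunnion axis and 6 mm below the plane of the table's top, at x = 0 of the sander, and swings with the table in the sander's y-z plane.
- index_pin (a joint): how far the 8 mm index pin is drawn along the sander's +x, m: 0 = fully home in a stop hole, 0.007 = its nose rides on the plate's face, 0.0105 = held drawn, 3.5 mm clear of the plate. A spring (3 N home, 6 N drawn) always pushes it in. With the pin riding the table swings freely until the pin snaps into a hole; then it stops dead.
- cam_lever (a joint): angle of the cam lever on the pin's outer end, rad: 0 = down: level, pointing along the sander's +x, pin free to spring in; 1.57 = standing up: its heel on the sleeve's face holds the pin drawn, and it stays so. About 2 N at its grip lifts it. Draw in mm = 17.5 sin(angle) + 5 cos(angle) - 7 where that is more than the pin's draw without the lever.
- sleeve_face (a point): outer face of the plunger's sleeve, on the pin's axis: at (+142, +37.5, 126.4) mm of the sander; the pin slides parallel to the sander's x. The lever's hinge (axis parallel to y) is on the pin, 7 mm + index_pin outside this face, and moves with the pin.
- lever_grip (a point): middle of the cam lever's cross grip: the lever is an 8 mm steel rod, bent square at 56 mm from its hinge; there a black grip, 12 mm thick and 44 mm long, runs parallel to the sander's y, towards -y. This point is 56 mm from the hinge axis, 28 mm to the -y side of the pin's axis, and moves parallel to the sander's x-z plane
- glue: bystander: white glue bottle, 52 mm across, 140 high, standing on the bench beyond the lever; origin at its foot
- blank: bystander: dark square wood blank 100 x 32 x 32 mm lying in front of the sander; origin under its middle
- square: bystander: try square, stock 110 mm, blade 150 mm, lying; origin under the stock's middle
- gouge: bystander: turning tool with a wooden handle, 240 mm, lying; origin under its middle
- sanding_block: bystander: cork block 90 x 55 x 35 mm; origin under its middle
- dust_brush: bystander: brush 220 mm long, lying; origin under its middle
- bead_jar: bystander: brown glass jar, 72 mm across, 90 high; origin at its foot
- big_bead: bystander: turned wooden bead 42 mm across, 38 high, on its flat end; origin at its foot

How it is judged:
On the way, in this order (a step that is already met when the one before it is completed fails the run):
1. the index pin is drawn clear of the stop plate by its standing lever (value of joint index_pin above 0.009 m and value of joint cam_lever above 1.2 rad), for 0.2 s.
2. the table is at the level stop and the pin has dropped home (value of joint index_pin below 0.002 m and value of joint tilt_table between -0.08 and 0.08 rad), for 0.2 s.
At the end, for the whole second after the job is handed in: The index pin is home in the level hole (drawn less than 2 mm), the table is within 0.08 rad of level and at rest, and the cam lever is down (under 0.35 rad) (all of step 2 and value of joint cam_lever below 0.35 rad and velocity of joint tilt_table between -0.05 and 0.05 rad/s); the robot touches nothing.
It fails at once if a bystander is pushed more than 40 mm from its place (distance of any of glue, blank, square, gouge, sanding_block, dust_brush, bead_jar, big_bead from where it was at the start of the episode above 0.04 m).
It also fails if it takes over 64 s, if anything falls off the work surface, if the arm or the gripper's body presses on something with over 40 N, if the wrist force passes 120 N, or if a joint passes its speed limit or range.

## Working session

There is one attempt and no reset: what is moved stays moved. The work goes in short steps, each a Python script; the robot and the scene stay as the last script left them, time stands still between calls to the robot, and variables do not carry over. Pictures are saved under pics/ and viewed, at most 10 in all, crops included, and the job is handed in when it is done.

```bash
ls; mkdir -p pics; python3 - <<'E'
from station import *
import cv2,numpy as np
for c in ("scene","top"):
    p,d=viewer.read_camera(c); cv2.imwrite(f"pics/{c}0.png",p[:,:,::-1])
    i=viewer.camera_info(c); print(c,i["eye"],np.round(i["rotation"],3).tolist(),np.array(i["intrinsics"]).tolist())
    for n in ["sander","trunnion","stops","handle_grip","sleeve_face","lever_grip","glue","blank"]:
        print(n,[(np.round(r["at"],3).tolist(),round(r["score"],2)) for r in tip_of(c,n)[:2]])
print(env.sense()["t"])
E
```

```text
pics
scene [ 1.09755918 -0.37241466  0.96813565] [[0.556, -0.644, 0.526], [0.831, 0.434, -0.348], [-0.005, 0.63, 0.776]] [[449.9244383629883, 0.0, 320.48602577091594], [0.0, 449.9244383629883, 240.50679340747854], [0.0, 0.0, 1.0]]
sander [([0.49, 0.014, -0.001], 0.74)]
trunnion [([0.481, 0.091, 0.201], 0.66), ([0.5, -0.057, 0.086], 0.47)]
stops [([0.583, 0.108, 0.203], 0.6)]
handle_grip [([0.5, -0.06, 0.084], 0.94), ([0.492, 0.012, -0.004], 0.16)]
sleeve_face [([0.626, 0.068, 0.125], 0.63)]
lever_grip [([0.699, 0.053, 0.128], 0.68), ([0.498, -0.139, 0.003], 0.55)]
glue [([0.686, -0.056, 0.002], 0.91)]
blank [([0.498, -0.137, -0.001], 0.67)]
top [ 0.24792461 -0.00623164  1.72259646] [[0.028, 0.984, -0.174], [-1.0, 0.026, -0.013], [-0.008, 0.175, 0.985]] [[591.3517107294076, 0.0, 312.7337996292338], [0.0, 591.3517107294076, 245.3961902984509], [0.0, 0.0, 1.0]]
sander [([0.487, 0.01, 0.005], 0.73)]
trunnion [([0.481, 0.092, 0.199], 0.63)]
stops [([0.588, 0.106, 0.199], 0.61)]
handle_grip [([0.498, -0.062, 0.082], 0.56)]
sleeve_face [([0.619, 0.068, 0.128], 0.79)]
lever_grip [([0.491, 0.014, -0.001], 0.71), ([0.699, 0.053, 0.129], 0.42)]
glue [([0.681, -0.059, -0.0], 0.77)]
blank [([0.502, -0.137, 0.004], 0.84)]
0.9
```

View pics/scene0.png

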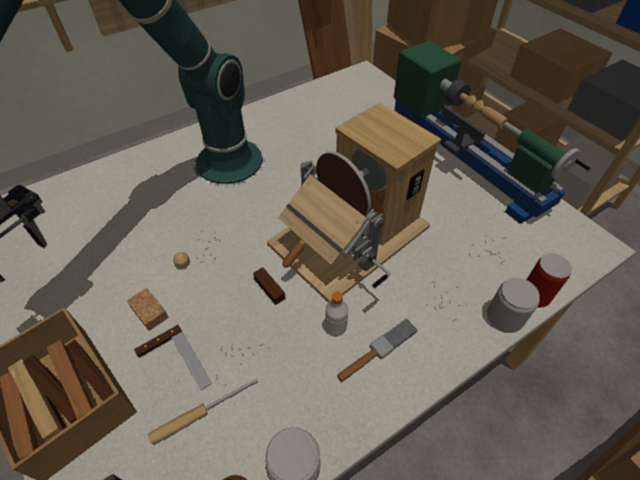

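```bash
cat > h.py <<'E'
from station import *
import numpy as np, cv2
from scipy.spatial.transform import Rotation as Ro
# fit sander pose from known points
L=np.array([[0,0],[0,80],[108.5,80],[142,37.5],[212,9.5],[0,0],[0,80],[108.5,80],[142,37.5],[212,9.5]])/1e3
W=np.array([[.490,.014],[.481,.091],[.583,.108],[.626,.068],[.699,.053],[.487,.010],[.481,.092],[.588,.106],[.619,.068],[.699,.053]])
a=L-L.mean(0);b=W-W.mean(0)
yaw=np.arctan2((a[:,0]*b[:,1]-a[:,1]*b[:,0]).sum(),(a*b).sum())
R=Ro.from_euler('z',yaw).as_matrix()
O=np.append(W.mean(0)-R[:2,:2]@L.mean(0),0)
def w(x,y,z): return O+R@(np.array([x,y,z])/1e3)       # sander mm -> world
def tool(ydir, pitch=0):
    # pointing down, closing along sander x or y; pitch about sander x (tilt of the table)
    y={'x':[1,0,0],'y':[0,1,0],'-x':[-1,0,0],'-y':[0,-1,0]}[ydir]
    z=np.array([0,0,-1.]); y=np.array(y,float); M=np.stack([np.cross(y,z),y,z],1)
    return R@Ro.from_euler('x',pitch).as_matrix()@M
def lev(th):
    d=max(7,17.5*np.sin(th)+5*np.cos(th)-7)
    return np.array([149+d+56*np.cos(th),126.4+56*np.sin(th)])
def hand(t,up=0):  # handle grip in sander mm
    return np.array([0,80-190*np.cos(t)-(6-up)*np.sin(t),200-190*np.sin(t)-(6-up)*np.cos(t)])
def st(s=''):
    e=env.sense(); print(s,round(e["t"],2),np.round(e["ee_pos"],3),"F",np.round(e["wrist_force"],1),"g",round(float(e["gripper_width"]),4)); return e
E
python3 - <<'E'
from h import *
print(yaw,O,np.round((W-np.array([w(*(1e3*l),0)[:2] for l in L]))*1e3,1).tolist())
for d in('y','-y','x','-x'):
    for n,p,t in [('levdn',(212,14.5,116),0),('levup',(159.5,14.5,170),0)]+[(f'h{k}',hand(k,-19),k) for k in(.6,.3,.1,-.05)]+[(f'v{k}',hand(k)-[0,0,19],0) for k in(.6,.3,.1,-.05)]:
        q=solver.inverse_kinematics(w(*p),tool(d,t)); print(d,n,None if q is None else np.round(q,2).tolist())
E
```

```text
0.14225842614510298 [0.48960406 0.01220364 0.        ] [[0.4, 1.8], [2.7, -0.4], [-2.7, 1.2], [1.1, -1.5], [0.9, 1.3], [-2.6, -2.2], [2.7, 0.6], [2.3, -0.8], [-5.9, -1.5], [0.9, 1.3]]
y levdn [0.36, 0.8, -0.77, 1.5, 0.6, 1.08, 1.16]
y levup [0.39, 0.64, -0.75, 1.61, 0.48, 1.08, 1.22]
y h0.6 [0.96, 0.8, -0.76, 1.83, -0.03, 0.95, 2.03]
y h0.3 [0.89, 0.59, -0.77, 1.89, 0.14, 0.91, 1.81]
y h0.1 [0.79, 0.46, -0.76, 1.92, 0.26, 0.92, 1.64]
y h-0.05 [0.7, 0.37, -0.74, 1.94, 0.37, 0.95, 1.49]
y v0.6 [0.59, 0.54, -0.65, 2.03, 0.49, 0.73, 1.35]
y v0.3 [0.68, 0.48, -0.71, 1.98, 0.41, 0.83, 1.46]
y v0.1 [0.72, 0.42, -0.73, 1.95, 0.36, 0.9, 1.52]
y v-0.05 [0.74, 0.38, -0.75, 1.92, 0.32, 0.95, 1.55]
-y levdn [0.03, 0.67, -0.24, 1.53, 0.18, 0.97, -1.69]
-y levup [0.1, 0.53, -0.31, 1.63, 0.18, 1.0, -1.7]
-y h0.6 [0.57, 0.65, -0.22, 1.86, -0.45, 1.01, -0.74]
-y h0.3 [0.45, 0.46, -0.19, 1.92, -0.24, 0.91, -1.0]
-y h0.1 [0.37, 0.35, -0.22, 1.95, -0.03, 0.88, -1.25]
-y h-0.05 [0.35, 0.29, -0.3, 1.96, 0.17, 0.9, -1.48]
-y v0.6 [0.25, 0.45, -0.23, 2.05, 0.16, 0.66, -1.51]
-y v0.3 [0.33, 0.38, -0.26, 2.0, 
[... 471 characters left out ...]
, -0.12]
x v0.3 [0.54, 0.43, -0.52, 1.99, 0.29, 0.8, -0.01]
x v0.1 [0.56, 0.37, -0.53, 1.96, 0.24, 0.87, 0.05]
x v-0.05 [0.57, 0.33, -0.53, 1.93, 0.21, 0.93, 0.08]
-x levdn [-0.85, 1.09, 1.33, 1.6, -1.08, 1.35, -2.37]
-x levup [-0.92, 0.92, 1.34, 1.7, -0.94, 1.31, -2.39]
-x h0.6 [0.35, 0.64, 0.08, 1.87, -0.63, 1.08, -2.15]
-x h0.3 [0.23, 0.45, 0.08, 1.93, -0.38, 0.93, -2.44]
-x h0.1 [0.13, 0.33, 0.07, 1.96, -0.15, 0.88, -2.71]
-x h-0.05 [-0.91, 0.61, 1.36, 2.03, -0.65, 1.04, -2.24]
-x v0.6 [-0.03, 0.44, 0.11, 2.07, -0.08, 0.64, -2.86]
-x v0.3 [0.04, 0.36, 0.08, 2.02, -0.04, 0.76, -2.85]
-x v0.1 [0.08, 0.31, 0.05, 1.99, -0.02, 0.84, -2.86]
-x v-0.05 [0.11, 0.28, 0.02, 1.96, -0.01, 0.9, -2.87]
```

The scene shows the sander with table hanging at (325,220), lever and its grip at (380,278), handle at (293,252), blank at (268,285), glue at (336,312). This matches the network poses. Next I lift the lever.

```bash
python3 - <<'E'
from h import *
T=tool('-y')
e=env.sense(); p=np.array(e["ee_pos"]); p[2]=.40
env.movel(p,rate=.3); st()
env.reach(w(212,14.5,260),T); st('above')
env.movel(w(212,14.5,112),rate=.15); st('at')
effector.grasp(20); st('gripped')
for th in np.linspace(0,1.57,9)[1:]:
    x,z=lev(th); env.movel(w(x,14.5,z-14),rate=.08)
    st(f'{th:.2f}')
p,d=viewer.read_camera("scene"); cv2.imwrite("pics/s1.png",cv2.resize(p[150:350,230:450,::-1],None,fx=2.7,fy=2.7))
print(tip_of("scene","lever_grip")[:2])
E
```

```text
1.67 [ 0.285 -0.583  0.398] F [ 0.3  0.1 -1. ] g 0.0918
above 4.4 [0.698 0.055 0.26 ] F [ 0.5 -0.4  0.4] g 0.0918
at 5.53 [0.698 0.057 0.113] F [0.9 0.4 0.4] g 0.0923
gripped 6.17 [0.698 0.056 0.112] F [ 0.9 -1.4  0.9] g 0.055
0.20 6.47 [0.696 0.056 0.123] F [ 0.9 -2.6 -0.9] g 0.0554
0.39 6.75 [0.693 0.055 0.134] F [ 0.9 -4.2 -1.6] g 0.0554
0.59 7.03 [0.688 0.055 0.143] F [-0.2 -3.9 -1.4] g 0.0551
0.79 7.31 [0.683 0.054 0.152] F [ 0.1 -4.4 -3. ] g 0.0552
0.98 7.58 [0.676 0.053 0.159] F [ 1.4 -4.1 -3.3] g 0.0553
1.18 7.86 [0.668 0.052 0.164] F [ 2.  -5.9 -1.7] g 0.0553
1.37 8.14 [0.659 0.051 0.168] F [ 3.1 -5.5 -0.3] g 0.0551
1.57 8.43 [0.648 0.049 0.17 ] F [ 3.  -5.4  3.5] g 0.0552
[{'at': [0.6539, 0.0477, 0.1847], 'score': 0.72}, {'at': [0.7875, -0.019, 0.0005], 'score': 0.61}]
```

```bash
python3 - <<'E'
from h import *
effector.release(); st('rel')
env.movel(w(159.5,14.5,290),rate=.25)
p,d=viewer.read_camera("scene"); cv2.imwrite("pics/s2.png",cv2.resize(p[150:350,230:450,::-1],None,fx=2.7,fy=2.7))
print(tip_of("scene","lever_grip")[:2], tip_of("scene","handle_grip")[:1])
t=.63
env.reach(w(*hand(t,140)),tool('x',t)); st('above h')
env.movel(w(*hand(t,-10)),rate=.15); st('at h')
effector.grasp(20); st('grip')
for k in np.linspace(t,.13,8)[1:]:
    env.movel(w(*hand(k,-10)),tool('x',k),rate=.08); st(f'{k:.2f}')
p,d=viewer.read_camera("scene"); cv2.imwrite("pics/s3.png",cv2.resize(p[150:350,230:450,::-1],None,fx=2.7,fy=2.7))
print(tip_of("scene","lever_grip")[:2], tip_of("scene","handle_grip")[:1])
E
```

```text
rel 9.22 [0.645 0.049 0.168] F [-0.3 -0.3  0.5] g 0.0919
[{'at': [0.6564, 0.0478, 0.1829], 'score': 0.65}] [{'at': [0.4985, -0.0632, 0.0888], 'score': 0.73}]
above h 11.78 [0.489 0.018 0.196] F [-0.2 -0.2 -0.2] g 0.0919
at h 12.93 [ 0.502 -0.069  0.076] F [-1.   0.2 -0.4] g 0.0923
grip 14.0 [ 0.502 -0.07   0.075] F [ 0.4 -0.3 -1.2] g 0.0215
0.56 14.31 [ 0.503 -0.078  0.086] F [ 1.  -2.9 -1. ] g 0.0215
0.49 14.62 [ 0.504 -0.084  0.097] F [ 1.1 -4.6 -1.5] g 0.0211
0.42 14.93 [ 0.505 -0.09   0.108] F [ 1.4 -6.6 -3.1] g 0.0216
0.34 15.23 [ 0.505 -0.096  0.12 ] F [ 1.4 -9.6 -3.1] g 0.0214
0.27 15.54 [ 0.506 -0.1    0.133] F [  2.6 -12.7  -4.1] g 0.0213
0.20 15.86 [ 0.506 -0.103  0.146] F [  3.6 -16.6  -3.1] g 0.0212
0.13 16.18 [ 0.507 -0.106  0.16 ] F [  4.9 -19.4  -2.5] g 0.0213
[{'at': [0.6532, 0.045, 0.1827], 'score': 0.65}] [{'at': [0.4974, -0.1397, -0.0003], 'score': 0.74}]
```

View pics/s3.png

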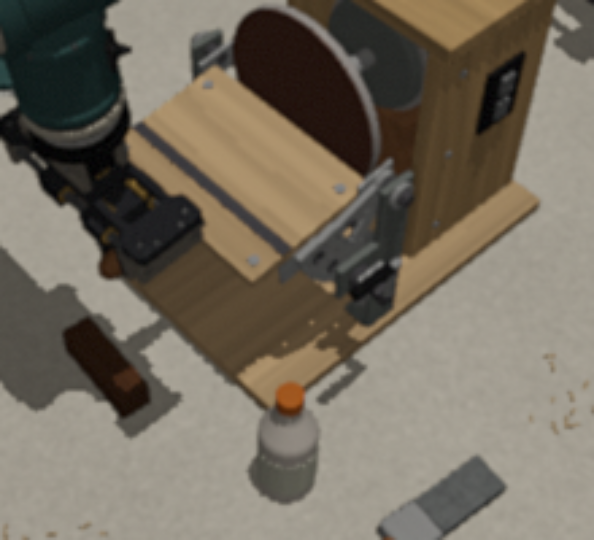

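View pics/s2.png

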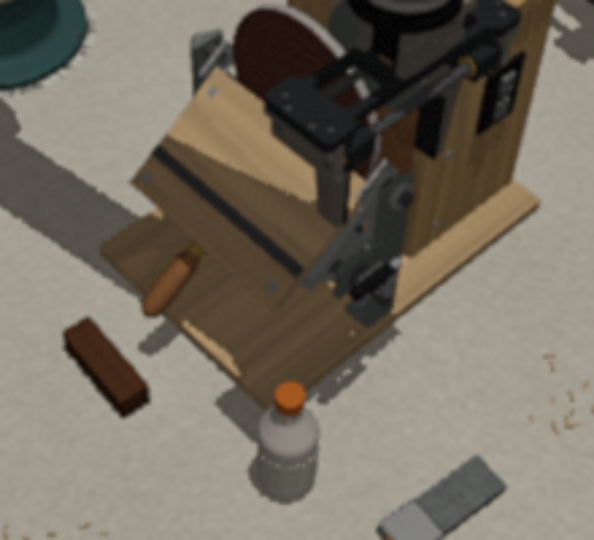

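```bash
cat >> h.py <<'E'
def tilt():
    # table plane from the top camera's depth
    p,d=viewer.read_camera("top"); i=viewer.camera_info("top"); K=np.array(i["intrinsics"])
    v,u=np.mgrid[:480,:640]; c=np.stack([(u-K[0,2])/K[0,0]*d,-(v-K[1,2])/K[1,1]*d,-d],-1)
    P=c@np.array(i["rotation"]).T+np.array(i["eye"]); S=(P-O)@R*1e3
    m=(d>0)&(abs(S[...,0]+0)<85)&(S[...,1]>-50)&(S[...,1]<50)&(S[...,2]>90)&(S[...,2]<230)
    y,z=S[m][:,1],S[m][:,2]
    for _ in range(4):
        k=np.polyfit(y,z,1); r=abs(z-np.polyval(k,y)); y,z=y[r<max(4,2*r.std())],z[r<max(4,2*r.std())]
    return np.arctan(k[0]),len(y),np.polyval(k,80)
E
python3 - <<'E'
from h import *
effector.release(); st('rel')
env.movel(w(*hand(.13,120)),rate=.2)
print('tilt',tilt())
T=tool('-y')
env.reach(w(150,0,300),T); effector.grasp(10)
print('tilt',tilt())
env.movel(w(136,0,290),rate=.2); env.movel(w(136,0,176),rate=.15); st('in')
for th in np.linspace(1.57,0,10):
    x,z=lev(th); s,c=np.sin(th),np.cos(th)
    env.movel(w(x-16*s,0,z+6*c-8*s),rate=.08); e=st(f'{th:.2f}')
    if np.linalg.norm(e["wrist_force"])>20: print('stop'); break
p,d=viewer.read_camera("scene"); cv2.imwrite("pics/s4.png",cv2.resize(p[150:350,230:450,::-1],None,fx=2.7,fy=2.7))
print(tip_of("scene","lever_grip")[:2])
E
```

```text
rel 17.43 [ 0.505 -0.097  0.16 ] F [ 0.3 -0.1 -0.7] g 0.0917
tilt (np.float64(0.14860524957653343), 1817, np.float64(198.77572463361406))
tilt (np.float64(0.14425240171010933), 681, np.float64(198.47123752277926))
in 22.48 [0.625 0.032 0.177] F [-0.2 -0.1 -0.2] g 0.0006
1.57 22.73 [0.632 0.033 0.175] F [-0.3  0.2 -0.9] g 0.0002
1.40 23.01 [0.642 0.034 0.175] F [ 1.  -0.5 -0.9] g 0.0003
1.22 23.28 [0.652 0.036 0.173] F [ 0.1  0.2 -0.1] g 0.0003
1.05 23.56 [0.662 0.037 0.171] F [ 0.4  0.1 -0.6] g 0.0004
0.87 23.82 [0.67  0.038 0.167] F [ 0.3 -0.1  0.2] g 0.0003
0.70 24.08 [0.677 0.039 0.161] F [ 1.1 -0.6  0.3] g 0.001
0.52 24.35 [0.684 0.04  0.155] F [-0.  1. -1.] g 0.0004
0.35 24.62 [0.691 0.041 0.148] F [-0.2 -0.1 -0.3] g 0.0003
0.17 24.89 [0.696 0.042 0.14 ] F [-0.6  0.3  0.6] g 0.0003
0.00 25.16 [0.7   0.042 0.133] F [0.1 0.7 1. ] g 0.0008
[{'at': [0.7008, 0.0506, 0.1269], 'score': 0.49}]
```

View pics/s4.png

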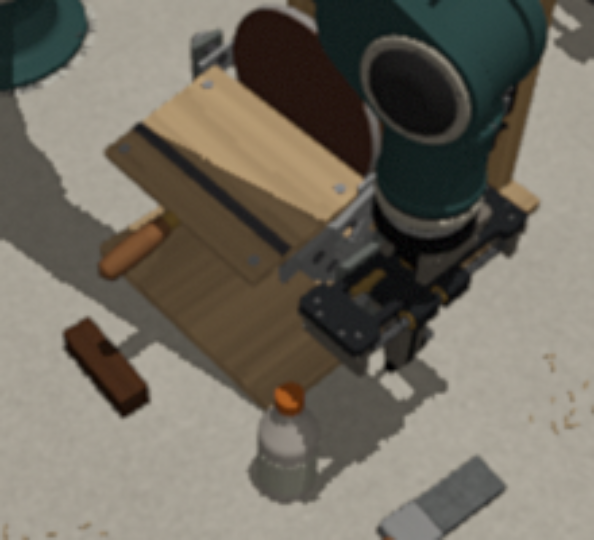

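```bash
python3 - <<'E'
from h import *
env.movel(w(212,0,290),rate=.25); effector.release()
t=.145
env.reach(w(*hand(t,130)),tool('x',t))
print(tip_of("scene","lever_grip")[:2]) if viewer.read_camera("scene") else 0
env.movel(w(*hand(t,-10)),rate=.15); effector.grasp(12); st('grip')
k=t
while k>-.10:
    k-=.01; env.movel(w(*hand(k,-10)),tool('x',k),rate=.015); e=st(f'{k:.3f}')
    if e["wrist_force"][2]<-13: print('locked?'); break
E
```

```text
[{'at': [0.6999, 0.0549, 0.1275], 'score': 0.62}]
grip 31.3 [ 0.505 -0.097  0.157] F [ 0.3 -0.2 -0.8] g 0.0221
0.135 31.57 [ 0.505 -0.097  0.158] F [ 3.4  0.1 -5.2] g 0.021
0.125 31.85 [ 0.506 -0.098  0.161] F [ 3. -3. -5.] g 0.0216
0.115 32.12 [ 0.506 -0.098  0.163] F [ 3.7 -3.1 -5. ] g 0.0218
0.105 32.4 [ 0.506 -0.099  0.164] F [ 3.8 -4.2 -4.6] g 0.0215
0.095 32.67 [ 0.506 -0.099  0.166] F [ 5.  -4.2 -5. ] g 0.0216
0.085 32.95 [ 0.506 -0.099  0.168] F [ 3.7 -5.9 -5.5] g 0.0212
0.075 33.23 [ 0.506 -0.099  0.17 ] F [ 4.7 -6.5 -4.7] g 0.0217
0.065 33.5 [ 0.506 -0.1    0.172] F [ 3.8 -6.5 -4. ] g 0.0213
0.055 33.77 [ 0.506 -0.1    0.174] F [ 4.5 -8.1 -4.3] g 0.0216
0.045 34.05 [ 0.506 -0.1    0.176] F [ 4.4 -8.7 -4.5] g 0.0217
0.035 34.33 [ 0.506 -0.1    0.178] F [ 4.9 -8.5 -4. ] g 0.0215
0.025 34.6 [ 0.506 -0.101  0.18 ] F [  3.9 -10.9  -2.6] g 0.0215
0.015 34.88 [ 0.506 -0.101  0.182] F [ 3.6 -9.8 -2.6] g 0.0216
0.005 35.15 [ 0.506 -0.101  0.184] F [  4.7 -10.7  -4.4] g 0.0216
-0.005 35.42 [ 0.506 -0.101  0.185] F [  6.9 -11.   -6.8] g 0.0216
-0.015 35.7 [ 0.506 -0.1    0.187] F [  7.8 -10.1 -10.6] g 0.0217
-0.025 35.98 [ 0.506 -0.099  0.188] F [  9.1  -8.7 -13.9] g 0.0214
locked?
```

```bash
python3 - <<'E'
from h import *
env.movel(w(*hand(-.06,-10)),tool('x',-.06),rate=.015); st('push up')
env.movel(w(*hand(.04,-10)),tool('x',.04),rate=.03); st('push down')
env.movel(w(*hand(-.0,-10)),tool('x',-.0),rate=.03); st('relax')
effector.release(); env.movel(w(*hand(0,130)),rate=.2); env.movel(w(-60,-150,350),rate=.25); st('clear')
print('tilt',tilt())
for c in("scene","top"):
    p,d=viewer.read_camera(c)
    if c=="scene": cv2.imwrite("pics/s5.png",cv2.resize(p[150:350,230:450,::-1],None,fx=2.7,fy=2.7))
    for n in("lever_grip","sleeve_face"):
        print(c,n,[(np.round((np.array(r["at"])-O)@R*1e3,1),round(r["score"],2)) for r in tip_of(c,n)[:2]])
E
```

```text
push up 36.58 [ 0.505 -0.096  0.194] F [  9.3  -3.7 -16.9] g 0.0213
push down 37.36 [ 0.505 -0.097  0.178] F [-3.9 -0.3 14.6] g 0.0215
relax 37.76 [ 0.505 -0.097  0.184] F [ 2.7 -2.8 -0.3] g 0.0214
clear 40.17 [ 0.451 -0.145  0.349] F [-0.1 -0.2  0.6] g 0.0915
tilt (np.float64(0.01746270988408475), 1860, np.float64(198.7226514162006))
scene lever_grip [(array([206.3,   8.5, 127.4]), 0.78), (array([ 142.4, -434.6,    1.3]), 0.22)]
scene sleeve_face [(array([-226.5, -271.6,   -1.2]), 0.62), (array([144.3,  36.2, 127.8]), 0.56)]
top lever_grip [(array([206. ,  10.1, 130.1]), 0.63)]
top sleeve_face [(array([ 142.5, -436. ,   -3.2]), 0.36)]
```

View pics/s5.png

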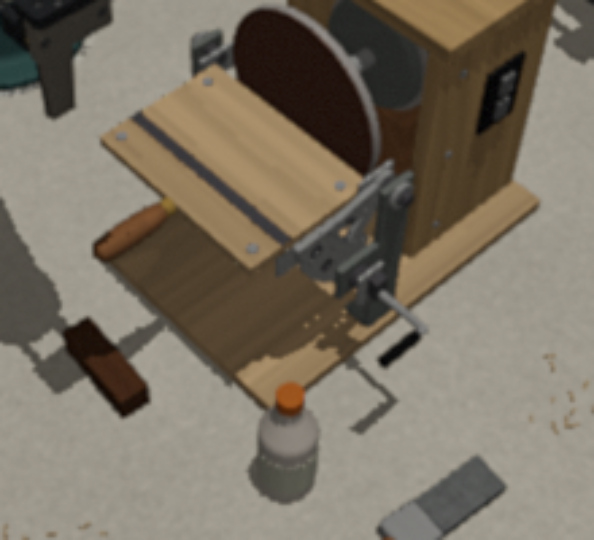

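The picture shows the table level, the lever down at (405,330) and the blank and glue where they were. The lever grip has moved about 7 mm inward, and the table resisted a push both up and down, so the pin is home.

```bash
python3 -c "
from station import workorder
print(workorder.finish_job())"
```

```text
the job is handed in; nothing more can be done
None
```

I handed the job in at about 40 s of the 64 s allowed: the table is locked about level (0.017 rad measured), the index pin is home in the level hole, the lever is down and the arm is clear; no verdict was returned.

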